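Two treats in the bowl, then swing the stall camera onto it

ROBOT

A 6-joint arm with a two-finger parallel gripper is mounted at the origin on the work surface. World frame = base frame: x ahead of the robot, y to its left, z up, the work surface at z = 0. Lengths are in m, angles in rad, forces in N, time in s.
With the tool pointing down it reaches from about 0.35 to 0.875 m from the base axis. Payload 4.2 kg.
Tool frame: the origin (TCP) lies on the centre line of the jaws, within the pads' length; the fingertips stand 22 mm ahead of it and the grasp point (between the pads) lies 3 mm ahead of it (manip.tips_ahead is the distance from the TCP to the fingertips, in m); z points along the fingers, y is the line along which they close (so a half turn about z gives the same grasp; the last joint's range is limited). The gripper opens to 85 mm and grips with 20 to 120 N. Pads are 22 mm wide; open, the fingers measure 114 mm over their backs; the gripper's body (76 mm by 85 mm) begins 54 mm behind the grasp point. The pads swing forward as they close: fully open they stand 13 mm farther back than shut.
Start: joints at [1.397, 0.385, 0.008, 0, -1.194, -0.259], TCP at [0.262, 0.567, 0.253] pointing down, gripper open.
Joint ranges: [-3.14, 3.14], [-1.21, 2.06], [-1.07, 1.41], [-3.16, 2.05], [-2.99, -0.16], [-3.1, 3.1]. Speed limits (rad/s): [2.79, 2.79, 3.14, 3.14, 3.14, 3.14].

INTERFACE

Orientations are given as a unit quaternion [w, x, y, z].
In Python, from plant import manip gives the robot as it stands. The module is installed in compiled form; this text tells all that it offers.
- The arm moves only by the tool send_rows, never from a script. Its argument "rows" is a list of rows, each an object of numbers: "x", "y", "z": the shift along the tool's x, y, z in units of 25 mm (1.0 is 25 mm); "roll": the turn about the tool's z in units of 5 degrees (1.0 is 5 degrees); "claw": the finger opening in mm, from 0 to 85.4. In form: [{"x": .., "y": .., "z": .., "roll": .., "claw": ..}, ...]. A call has exactly 5 rows; each row shifts and turns the commanded pose from where the row before left it, along the tool's axes as they then stand; what a row does not reach is not made up. A row lasts 1/12 s, in which the tool goes at most 41.7 mm and 7.16 degrees, less where a joint would pass 70% of its speed; a pose out of reach is approached as far as the arm can. A call is refused whole if a number of a shift passes 1 or a number of a turn 1, either way. A call with a gripper value outside its range is refused whole. The fingers move at their own pace and stop on an object; the grip force is fixed at half the most. Time passes only in rows, so rows that do not move let the fingers close, or fill a call up. It gives the time, the measured TCP pose, the force, the opening and the grip force at its end, in the units of the state.
- manip.get_obs(): the state, without advancing time (a new reading comes with each control period).
- manip.camera(name): name is "scene" or "top" or "wrist"; returns the picture (400x640x3 uint8, red, green, blue); there is no depth.
- manip.camera_info(name): a dict with "fov_y" (degrees; the focal length in pixels is half the picture's height over the tangent of half this angle, whatever the lens; pixels are square), "cx", "cy" (the principal point, pixels), "rvec" (rotation vector, rad) and "tvec" (3), from world to camera coordinates, as OpenCV has them. Camera axes: x right, y down, z forward; pixel columns grow to the right and rows downward; lengths in m; the calibration is good to about 2 mm. The wrist camera is an equidistant fisheye: a pixel r from the principal point sees the ray r / f radians off the axis. A picture is of the moment at which its call begins: read the wrist's pose just before it. camera_info takes no time and is no camera call; for the wrist camera it gives the pose at the moment of the call.
- manip.finish_job(): hands the job in; it is judged then, once.
Trained networks look in the newest picture that a camera, given by its name, has taken for a name from the list of things; names that differ only in an ending like _2 or _b are one class to them, and where a whole thing is asked for, a point or a joint stands for the part that bears it (a point fixed in the world has none). Each returns a list of dicts, best first, with "conf" (0 to 1); they miss things now and then, are a little off and sometimes report something else, mostly with a low value. They report only what shows in the picture. A call takes as long as a camera call.
- manip.spot_in(camera, thing): "box" ([left, top, right, bottom] in pixels, round what is visible of it).
- manip.masks_of(camera, thing): "mask" (400x640 bool, what is visible of it) and "box" ([left, top, right, bottom] in pixels, round what is visible of it).
The state is a dict: "t": time; "qpos": joint angles; "qd": joint speeds; "tau": joint torques, N m; "eef_pos": TCP position; "tcp_rot": TCP orientation; "ft_force": force on the tool from outside, world axes, zero at the start; "wrist_torque": the same for the moment, N m; "gripper_width": finger opening in m; "gripper_force": force on a finger pad.
Only numpy, scipy, OpenCV 4.12 (cv2) and the standard library are available. Lean on these libraries where they do the work, as an engineer would, in place of code of your own. Each camera call takes 0.05 s, during which the arm holds its last target. There are 200 camera calls.

TASK

First count exactly two of the four round horse treats from the wooden board into the pink bowl and leave the other two on the board. Then pick up the camera remote by its body, lay it flat in its grey dock with its yellow stick end at the dock's yellow end, and let go of it. Finally push the remote's red stick straight sideways, well over towards the side where the pink bowl stands (never to the other side), hold it there for about two seconds and let it spring back to centre, leaving the glass jar, the curry brush and the bottle opener undisturbed and the bowl where it stands.

Things in the scene. Friction and masses are not known exactly. Their poses are not given: they have to be found in the camera images.
- remote: Loose black camera remote, box 50 (x) x 170 (y) x 30 (z) mm, 0.28 to 0.43 kg, yellow band on its +y end. Origin: centre of its underside; z up. The joystick stands on top, 45 mm from the origin towards +y; clear part to hold: y = -15 to -35 mm, across the 50 mm width. Starts flat on the counter, +y end towards the robot's left (yaw within 0.45 rad).
- stick_pivot (a point): Pivot of the joystick: centre of the remote's width, y = +45 mm, on its top face 30 mm above the underside. Axes as the remote.
- stick_knob (a point): Centre of the red ball knob, 22 mm diameter, on a 9 mm steel shaft; 40 mm above the pivot when centred, so 70 mm above the remote's underside (76 mm above the counter once docked); the knob's top is 11 mm higher. Axes as the stick.
- stick (a joint): Sideways tilt of the joystick along the remote's length, rad: + leans the knob to the remote's +y (yellow end), - to its -y. Springs back to 0 when let go, stops at +-0.45; about 1.8 N at the knob holds 0.35 rad, which moves the knob 14 mm sideways and 2 mm down. (The camera itself does not move here.)
- gimbal (a joint): Tilt of the same joystick across the remote's width, rad: + leans the knob to the remote's +x (away from the robot). Same spring and stops. Should stay near 0.
- dock: Fixed open grey dock, 70 (x) x 190 (y) mm, +y end (yellow) to the robot's left, yaw within 0.25 rad. Origin: centre of its underside on the counter; floor 6 mm up. End walls 6 mm thick and 26 mm long corner tabs, 16 mm high; inside 58 x 178 mm, 4 mm clear all round the remote. Long sides open between the tabs for the fingers. Docked, the remote's axes match and its origin is 6 mm higher.
- bowl: Loose pink plastic feeding bowl, rim diameter 144 mm, 50 mm high, wall 4 mm. Origin: centre of its underside on the counter. Stands either on the robot's left (y > 0) or right (y < 0).
- board: Fixed pale wooden board, 116 x 116 x 10 mm, on the left or right. Origin: centre of its underside on the counter; the four treats stand on it in a 2 x 2 pattern 66 mm apart along its x and y.
- treat0: Dark brown hard-pressed round horse treat, disc 36 mm diameter, 20 mm high, 20 to 35 g, lying flat on the board. Origin: centre of its underside (z 10 mm at the start). All four are alike.
- treat1: Dark brown hard-pressed round horse treat, disc 36 mm diameter, 20 mm high, 20 to 35 g, lying flat on the board. Origin: centre of its underside (z 10 mm at the start). All four are alike.
- treat2: Dark brown hard-pressed round horse treat, disc 36 mm diameter, 20 mm high, 20 to 35 g, lying flat on the board. Origin: centre of its underside (z 10 mm at the start). All four are alike.
- treat3: Dark brown hard-pressed round horse treat, disc 36 mm diameter, 20 mm high, 20 to 35 g, lying flat on the board. Origin: centre of its underside (z 10 mm at the start). All four are alike.
- jar: Fixed tall glass treat jar with hinged steel lid, 104 mm diameter with clasp and hinge sticking out 10 mm, 180 mm high. Origin: centre of its underside. Stands on the other side from the bowl. Not to be knocked.
- brush: Loose rubber curry brush, 50 x 90 mm, 38 mm high with its blue handle; lies on the blue mat, on the other side from the board. Leave alone.
- opener: Loose chrome bottle opener, 105 mm long, 6 mm high, on the blue mat. Leave alone.

How it is judged:
By the outcome, as a careful person would: the job done as asked, in the order asked, and still so for the second after the job is handed in, with the robot touching nothing.
It also fails if it takes over 72 s, if anything falls off the work surface, if the arm or the gripper's body presses on something with over 40 N, if the wrist force passes 120 N, or if a joint passes its speed limit or range.

## Working session

There is one attempt and no reset: what is moved stays moved. The work goes in short steps, Python scripts to look and compute and a tool call to move; the robot and the scene stay as the last step left them, time stands still between calls to the robot, and variables do not carry over. Pictures are saved under pics/ and viewed, at most 15 in all, crops included, and the job is handed in when it is done.

Besides the shell and the picture viewer there is one more tool, called after ">>>" in YAML: its name, and indented under it one key for each argument. send_rows: Moves the arm, as the interface text tells. Its arguments: {"type":"object","properties":{"rows":{"type":"array"}},"required":["rows"]}

```bash
mkdir -p pics
cat > h.py <<'E'
import numpy as np, cv2
from plant import manip
from scipy.spatial.transform import Rotation as R
def cam(n):
    i=manip.camera_info(n); f=200/np.tan(np.radians(i['fov_y'])/2)
    return f,i['cx'],i['cy'],R.from_rotvec(np.ravel(i['rvec'])).as_matrix(),np.ravel(i['tvec'])
def ray(c,uv,fish=False):
    f,cx,cy,M,t=c; uv=np.atleast_2d(np.asarray(uv,float)); d=(uv-[cx,cy])/f
    if fish:
        r=np.linalg.norm(d,axis=1,keepdims=True)+1e-9
        v=np.hstack([d/r*np.sin(r),np.cos(r)])
    else: v=np.hstack([d,np.ones((len(d),1))])
    return -M.T@t, v@M
def onz(c,uv,z,fish=False):
    o,v=ray(c,uv,fish); return o+v*((z-o[2])/v[:,2:])
def proj(c,P,fish=False):
    f,cx,cy,M,t=c; p=np.atleast_2d(P)@M.T+t
    if fish:
        q=np.linalg.norm(p[:,:2],axis=1,keepdims=True)+1e-9
        return p[:,:2]/q*np.arctan2(q,p[:,2:])*f+[cx,cy]
    return p[:,:2]/p[:,2:]*f+[cx,cy]
def tri(rs):
    A=np.zeros((3,3));b=np.zeros(3)
    for o,v in rs:
        v=np.ravel(v)/np.linalg.norm(v);P=np.eye(3)-np.outer(v,v);A+=P;b+=P@o
    return np.linalg.solve(A,b)
def save(n,img): cv2.imwrite('pics/'+n+'.png',cv2.cvtColor(img,cv2.COLOR_RGB2BGR))
E
python3 - <<'E'
from h import *
np.set_printoptions(precision=3,suppress=True)
print(manip.get_obs())
for n in ['top','scene']:
    save(n+'0',manip.camera(n)); c=cam(n); print(n,c[0],-c[3].T@c[4])
    for th in ['remote','stick_knob','dock','bowl','board','treat0','jar','brush']:
        for m in manip.masks_of(n,th)[:5]:
            if m['conf']<.3: continue
            ys,xs=np.nonzero(m['mask']); ce=[xs.mean(),ys.mean()]
            rr=cv2.minAreaRect(np.c_[xs,ys].astype(np.float32))
            print(th,round(m['conf'],2),np.round(m['box']),np.round(ce,1),'z0',onz(c,ce,0)[0,:2],'z30',onz(c,ce,.03)[0,:2])
            print('   ',onz(c,cv2.boxPoints(rr),.03 if th in('remote','treat0') else .01)[:,:2].ravel())
E
```

```text
{'t': 0.0, 'qpos': array([ 1.397,  0.386,  0.007, -0.001, -1.194, -0.259]), 'qd': array([-0.001, -0.001, -0.   ,  0.002,  0.001,  0.   ]), 'tau': array([ -0.   , -39.229,  18.84 ,   4.186,  -0.005,  -0.   ]), 'eef_pos': array([0.262, 0.567, 0.252]), 'tcp_rot': array([ 0.001,  0.977, -0.215, -0.   ]), 'ft_force': array([ 0.291, -0.927,  0.065]), 'wrist_torque': array([ 0.005, -0.014,  0.007]), 'gripper_force': 0.0, 'gripper_width': 0.08553093935996424}
top 509.2323082671232 [0.409 0.008 1.193]
remote 0.95 [275. 233. 350. 273.] [311.  253.5] z0 [0.425 0.024] z30 [0.425 0.024]
    [ 0.426  0.113  0.475 -0.05   0.425 -0.066  0.376  0.097]
stick_knob 0.68 [284. 254. 298. 265.] [292.1 259.4] z0 [0.411 0.068] z30 [0.411 0.067]
    [0.428 0.084 0.428 0.054 0.396 0.054 0.396 0.084]
stick_knob 0.33 [284. 251. 299. 268.] [292. 259.] z0 [0.412 0.068] z30 [0.412 0.067]
    [0.418 0.088 0.432 0.061 0.405 0.047 0.392 0.075]
dock 0.7 [433. 249. 472. 274.] [452.8 260.9] z0 [ 0.408 -0.306] z30 [ 0.408 -0.298]
    [ 0.433 -0.256  0.433 -0.351  0.383 -0.349  0.383 -0.255]
dock 0.64 [284. 148. 371. 190.]
[... 2675 characters left out ...]
at0 0.49 [352. 130. 366. 145.] [358.5 138.9] z0 [0.455 0.272] z30 [0.472 0.244]
    [0.444 0.256 0.471 0.276 0.498 0.235 0.472 0.215]
treat0 0.44 [345. 113. 353. 122.] [348.3 116.6] z0 [0.381 0.33 ] z30 [0.401 0.301]
    [0.376 0.311 0.4   0.329 0.426 0.291 0.402 0.274]
jar 0.96 [243. 265. 316. 364.] [280.2 312.6] z0 [ 0.613 -0.24 ] z30 [ 0.625 -0.25 ]
    [ 0.492 -0.231  0.569 -0.119  0.739 -0.251  0.668 -0.346]
brush 0.81 [160. 258. 206. 298.] [182.9 276.6] z0 [ 0.396 -0.298] z30 [ 0.415 -0.306]
    [ 0.378 -0.344  0.369 -0.249  0.427 -0.256  0.433 -0.348]
brush 0.67 [362. 119. 377. 134.] [369.2 124.4] z0 [0.446 0.337] z30 [0.464 0.307]
    [0.426 0.336 0.453 0.356 0.477 0.318 0.451 0.299]
```

Run:
```python
import cv2
for n in ['top0','scene0']:
    i=cv2.imread(f'pics/{n}.png')
    i=i[95:295,150:500] if n=='top0' else i[90:380,140:480]
    cv2.imwrite(f'pics/{n}c.png',cv2.resize(i,None,fx=2,fy=2,interpolation=cv2.INTER_CUBIC))
```

```text
(no output)
```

View pics/top0c.png

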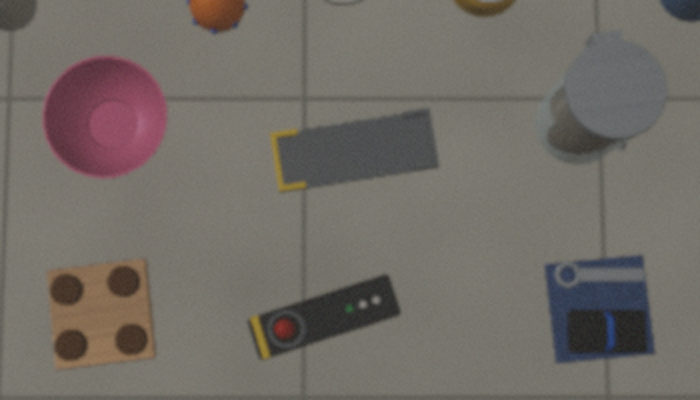

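View pics/scene0c.png

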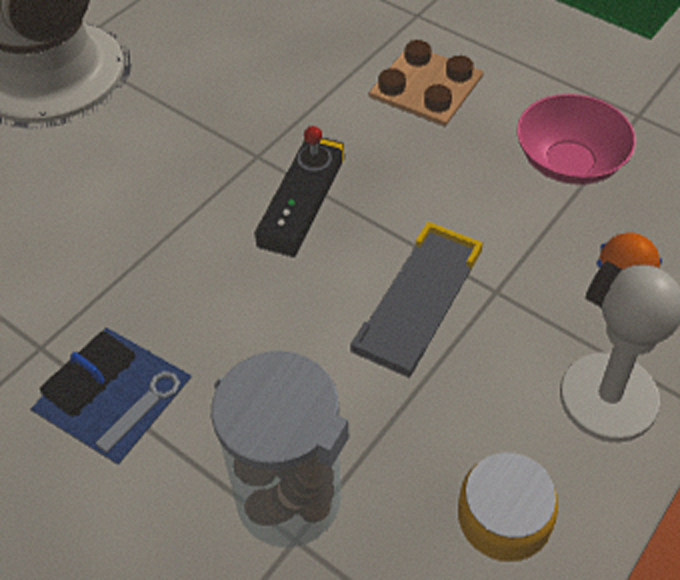

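Top view: bowl on the left at about (201,153), the board with four treats below it, remote centred at (311,253) with its yellow end left, dock at (327,170), jar and mat on the right. The scene view agrees. I'll move over the board for wrist views.

>>> send_rows:
  rows:
    - {"x": 0, "y": 0, "z": 0.5, "roll": -0.9, "claw": 55}
    - {"x": 0, "y": 0, "z": 0.5, "roll": -0.9, "claw": 55}
    - {"x": 0, "y": 0, "z": 0.5, "roll": -0.9, "claw": 55}
    - {"x": 0, "y": 0, "z": 0.5, "roll": -0.9, "claw": 55}
    - {"x": 0, "y": 0, "z": 0.5, "roll": -0.9, "claw": 55}

```text
t: 1.32
eef_pos: [0.2621, 0.5674, 0.1903]
tcp_rot: [-0.0, 1.0, -0.018, 0.0]
ft_force: [-1.0, -0.3, -0.4]
gripper_width: 0.055
gripper_force: 0.0
```

>>> send_rows:
  rows:
    - {"x": 0, "y": 0, "z": 0.5, "roll": -0.9, "claw": 55}
    - {"x": 0, "y": 0, "z": 0.5, "roll": -0.9, "claw": 55}
    - {"x": 0.35, "y": 0.75, "z": 0, "roll": -0.1, "claw": 55}
    - {"x": 0.35, "y": 0.75, "z": 0, "roll": 0, "claw": 55}
    - {"x": 0.35, "y": 0.75, "z": 0, "roll": 0, "claw": 55}

```text
t: 1.73
eef_pos: [0.2952, 0.5142, 0.1653]
tcp_rot: [0.0, 0.998, 0.063, -0.0]
ft_force: [-0.2, 0.1, 0.6]
gripper_width: 0.0552
gripper_force: 0.0
```

>>> send_rows:
  rows:
    - {"x": 0.35, "y": 0.75, "z": 0, "roll": 0, "claw": 55}
    - {"x": 0.35, "y": 0.75, "z": 0, "roll": 0, "claw": 55}
    - {"x": 0.35, "y": 0.75, "z": 0, "roll": 0, "claw": 55}
    - {"x": 0.35, "y": 0.75, "z": 0, "roll": 0, "claw": 55}
    - {"x": 0.35, "y": 0.75, "z": 0, "roll": 0, "claw": 55}

```text
t: 2.15
eef_pos: [0.3507, 0.4264, 0.166]
tcp_rot: [-0.0, 0.998, 0.063, 0.0]
ft_force: [-1.1, -0.0, -0.6]
gripper_width: 0.0547
gripper_force: 0.0
```

>>> send_rows:
  rows:
    - {"x": 0.35, "y": 0.75, "z": 0, "roll": 0, "claw": 55}
    - {"x": 0.35, "y": 0.75, "z": 0, "roll": 0, "claw": 55}
    - {"x": 0.35, "y": 0.75, "z": 0, "roll": 0, "claw": 55}
    - {"x": 0.35, "y": 0.75, "z": 0, "roll": 0, "claw": 55}
    - {"x": 0.35, "y": 0.75, "z": 0, "roll": 0, "claw": 55}

```text
t: 2.57
eef_pos: [0.4059, 0.3389, 0.166]
tcp_rot: [-0.0, 0.998, 0.063, 0.0]
ft_force: [0.8, 0.4, -0.7]
gripper_width: 0.0549
gripper_force: 0.0
```

```bash
cat >> h.py <<'E'
def pose():
    o=manip.get_obs(); q=o['tcp_rot']; M=R.from_quat([q[1],q[2],q[3],q[0]]).as_matrix(); return o['eef_pos'],M
def cents(n,th,minc=.3):
    out=[]
    for m in manip.masks_of(n,th):
        if m['conf']<minc: continue
        ys,xs=np.nonzero(m['mask']); b=m['box']
        out.append((m['conf'],xs.mean(),ys.mean(),len(xs),b))
    return out
np.set_printoptions(precision=4,suppress=True)
E
python3 - <<'E'
from h import *
print(manip.tips_ahead)
manip.camera('wrist'); c=cam('wrist'); p,M=pose(); print(p,M[:,0],c[0],-c[3].T@c[4])
save('w1',manip.camera('wrist'))
ct,cs=cam('top'),cam('scene')
for k in cents('wrist','treat0'):
    P=onz(c,k[1:3],.022,True)[0]
    print(np.round(k[:4],2),'z.022',P[:2],proj(ct,P)[0],proj(cs,P)[0])
for k in cents('wrist','bowl'): print('bowl',np.round(k[:4],2),onz(c,k[1:3],.03,True)[0])
E
```

```text
0.022
[0.4066 0.3363 0.1659] [ 0.9924  0.123  -0.0008] 309.70691628693146 [0.4765 0.346  0.2859]
[   0.91  419.07  140.48 1354.  ] z.022 [0.4679 0.2542] [210.7002 234.5207] [359.226  138.2817]
[   0.91  346.16  140.33 1423.  ] z.022 [0.4582 0.3186] [182.5253 238.7301] [369.6315 123.6558]
[   0.64  343.3   210.51 1332.  ] z.022 [0.3959 0.3121] [184.5281 266.1008] [349.1305 115.9334]
[   0.57  415.8   212.4  1240.  ] z.022 [0.4022 0.2442] [214.3791 263.3375] [336.4708 130.3031]
bowl [  0.75 444.57   1.96 249.  ] [0.5978 0.2485 0.03  ]
```

View pics/w1.png

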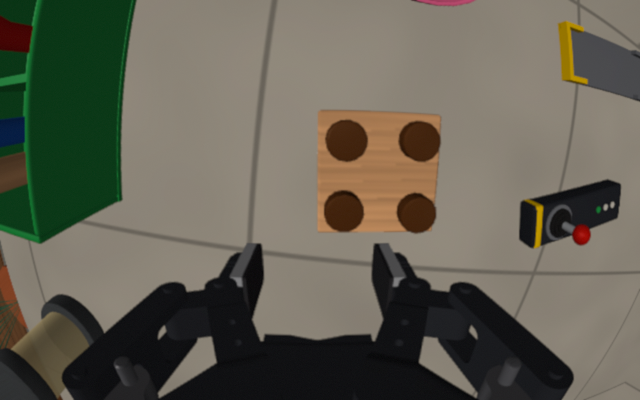

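Wrist view: treats at (346,140), (419,140), (343,210), (416,212). These match the other two cameras. I'll grasp the far-left treat.

>>> send_rows:
  rows:
    - {"x": 0.65, "y": 0.32, "z": 0.4, "roll": 0, "claw": 55}
    - {"x": 0.65, "y": 0.32, "z": 0.6, "roll": 0, "claw": 55}
    - {"x": 0.65, "y": 0.33, "z": 0.7, "roll": 0, "claw": 55}
    - {"x": 0, "y": 0, "z": 0.7, "roll": 0, "claw": 55}
    - {"x": 0, "y": 0, "z": 0.7, "roll": 0, "claw": 55}

```text
t: 3.18
eef_pos: [0.4573, 0.3226, 0.0875]
tcp_rot: [-0.0, 0.998, 0.063, 0.0]
ft_force: [-0.3, -0.7, -0.3]
gripper_width: 0.0553
gripper_force: 0.0
```

>>> send_rows:
  rows:
    - {"x": 0, "y": 0, "z": 0.7, "roll": 0, "claw": 55}
    - {"x": 0, "y": 0, "z": 0.7, "roll": 0, "claw": 55}
    - {"x": 0, "y": 0, "z": 0.6, "roll": 0, "claw": 55}
    - {"x": 0, "y": 0, "z": 0, "roll": 0, "claw": 55}
    - {"x": 0, "y": 0, "z": 0, "roll": 0, "claw": 25}

```text
t: 3.6
eef_pos: [0.4564, 0.3224, 0.0378]
tcp_rot: [0.001, 0.998, 0.064, -0.0]
ft_force: [-1.2, -0.3, -0.0]
gripper_width: 0.0441
gripper_force: 0.3
```

>>> send_rows:
  rows:
    - {"x": 0, "y": 0, "z": 0, "roll": 0, "claw": 25}
    - {"x": 0, "y": 0, "z": 0, "roll": 0, "claw": 25}
    - {"x": 0, "y": 0, "z": 0, "roll": 0, "claw": 25}
    - {"x": 0, "y": 0, "z": 0, "roll": 0, "claw": 25}
    - {"x": 0, "y": 0, "z": 0, "roll": 0, "claw": 25}

```text
t: 4.02
eef_pos: [0.4571, 0.3223, 0.0393]
tcp_rot: [-0.001, 0.998, 0.063, 0.001]
ft_force: [-1.4, 0.6, 3.1]
gripper_width: 0.0332
gripper_force: 59.9
```

>>> send_rows:
  rows:
    - {"x": 0, "y": 0, "z": -0.8, "roll": 0, "claw": 25}
    - {"x": 0, "y": 0, "z": -0.8, "roll": 0, "claw": 25}
    - {"x": 0, "y": 0, "z": -0.8, "roll": 0, "claw": 25}
    - {"x": 0, "y": 0, "z": -0.8, "roll": 0, "claw": 25}
    - {"x": 0.76, "y": 0.29, "z": 0, "roll": 0, "claw": 25}

```text
t: 4.43
eef_pos: [0.4765, 0.3187, 0.1229]
tcp_rot: [-0.002, 0.998, 0.064, 0.003]
ft_force: [0.6, 0.6, -0.1]
gripper_width: 0.033
gripper_force: 59.8
```

>>> send_rows:
  rows:
    - {"x": 0.76, "y": 0.29, "z": 0, "roll": 0, "claw": 25}
    - {"x": 0.76, "y": 0.29, "z": 0, "roll": 0, "claw": 25}
    - {"x": 0.76, "y": 0.29, "z": 0, "roll": 0, "claw": 25}
    - {"x": 0.76, "y": 0.29, "z": 0, "roll": 0, "claw": 25}
    - {"x": 0.76, "y": 0.29, "z": 0, "roll": 0, "claw": 25}

```text
t: 4.85
eef_pos: [0.5761, 0.2924, 0.1184]
tcp_rot: [-0.0, 0.998, 0.063, -0.0]
ft_force: [-0.1, 0.3, -0.6]
gripper_width: 0.0333
gripper_force: 59.8
```

>>> send_rows:
  rows:
    - {"x": 0.76, "y": 0.29, "z": 0, "roll": 0, "claw": 25}
    - {"x": 0.76, "y": 0.29, "z": 0, "roll": 0, "claw": 25}
    - {"x": 0.76, "y": 0.29, "z": 0, "roll": 0, "claw": 25}
    - {"x": 0.76, "y": 0.3, "z": 0, "roll": 0, "claw": 25}
    - {"x": 0, "y": 0, "z": 0, "roll": 0, "claw": 25}

```text
t: 5.27
eef_pos: [0.6573, 0.272, 0.1178]
tcp_rot: [0.0, 0.998, 0.061, 0.001]
ft_force: [0.1, 0.7, -1.0]
gripper_width: 0.0334
gripper_force: 59.8
```

Run:
```python
from h import *
save('w2',manip.camera('wrist')); c=cam('wrist'); print(pose()[0],manip.get_obs()['gripper_width'])
ms=manip.masks_of('wrist','bowl')
for m in ms[:2]:
    ys,xs=np.nonzero(m['mask']); P=onz(c,np.c_[xs,ys],.05,True)[:,:2].astype(np.float32); print('bowl',m['conf'],len(xs),cv2.minEnclosingCircle(P))
manip.camera('top'); ct=cam('top')
for m in manip.masks_of('top','bowl')[:2]:
    ys,xs=np.nonzero(m['mask']); P=onz(ct,np.c_[xs,ys],.05)[:,:2].astype(np.float32); print('bowl top',m['conf'],cv2.minEnclosingCircle(P))
```

```text
[0.6556 0.2723 0.1175] 0.033037576330005904
bowl 0.64 24388 ((0.6531315445899963, 0.27368590235710144), 0.071502685546875)
bowl top 0.98 ((0.6512044668197632, 0.2723517119884491), 0.07166506350040436)
```

View pics/w2.png

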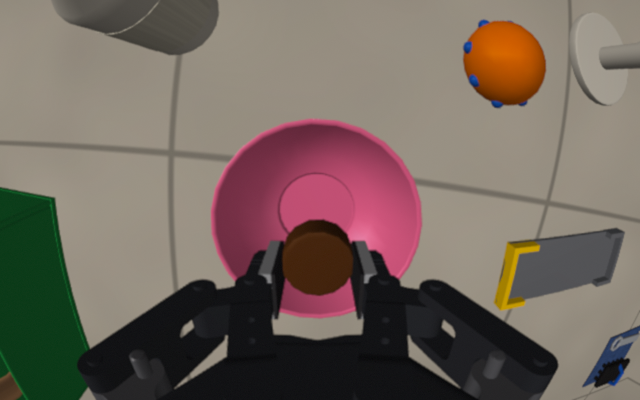

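Treat held at (318,257), centred over the bowl, and the dock shows at right. I'll release it and fetch the second one.

>>> send_rows:
  rows:
    - {"x": 0, "y": 0, "z": 0.8, "roll": 0, "claw": 25}
    - {"x": 0, "y": 0, "z": 0.8, "roll": 0, "claw": 25}
    - {"x": 0, "y": 0, "z": 0.7, "roll": 0, "claw": 25}
    - {"x": 0, "y": 0, "z": 0, "roll": 0, "claw": 48}
    - {"x": 0, "y": 0, "z": 0, "roll": 0, "claw": 48}

```text
t: 5.88
eef_pos: [0.6534, 0.2735, 0.0603]
tcp_rot: [0.001, 0.998, 0.063, -0.001]
ft_force: [1.1, 0.6, 0.7]
gripper_width: 0.0481
gripper_force: 0.0
```

>>> send_rows:
  rows:
    - {"x": 0, "y": 0, "z": 0, "roll": 0, "claw": 48}
    - {"x": 0, "y": 0, "z": 0, "roll": 0, "claw": 48}
    - {"x": 0, "y": 0, "z": -0.7, "roll": 0, "claw": 48}
    - {"x": 0, "y": 0, "z": -0.8, "roll": 0, "claw": 48}
    - {"x": 0, "y": 0, "z": -0.8, "roll": 0, "claw": 48}

```text
t: 6.3
eef_pos: [0.6546, 0.2736, 0.1202]
tcp_rot: [-0.0, 0.998, 0.063, 0.001]
ft_force: [1.0, 0.8, 0.7]
gripper_width: 0.048
gripper_force: 0.0
```

>>> send_rows:
  rows:
    - {"x": -0.75, "y": 0, "z": 0, "roll": 0, "claw": 55}
    - {"x": -0.75, "y": 0, "z": 0, "roll": 0, "claw": 55}
    - {"x": -0.75, "y": 0, "z": 0, "roll": 0, "claw": 55}
    - {"x": -0.75, "y": -0.1, "z": 0, "roll": 0, "claw": 55}
    - {"x": -0.75, "y": 0, "z": 0, "roll": 0, "claw": 55}

```text
t: 6.72
eef_pos: [0.5607, 0.2646, 0.1201]
tcp_rot: [-0.001, 0.998, 0.063, 0.001]
ft_force: [0.2, 0.3, 0.7]
gripper_width: 0.0551
gripper_force: 0.0
```

>>> send_rows:
  rows:
    - {"x": -0.75, "y": -0.1, "z": 0, "roll": 0, "claw": 55}
    - {"x": -0.75, "y": 0, "z": 0, "roll": 0, "claw": 55}
    - {"x": -0.75, "y": 0, "z": 0, "roll": 0, "claw": 55}
    - {"x": -0.75, "y": 0, "z": 0, "roll": 0, "claw": 55}
    - {"x": -0.75, "y": 0, "z": 0, "roll": 0, "claw": 55}

```text
t: 7.13
eef_pos: [0.4674, 0.2552, 0.1199]
tcp_rot: [-0.001, 0.998, 0.063, 0.001]
ft_force: [-0.1, 0.1, 0.1]
gripper_width: 0.0552
gripper_force: 0.0
```

Run:
```python
from h import *
manip.camera('wrist'); c=cam('wrist'); print(pose()[0])
for k in cents('wrist','treat0'): print(np.round(k[:4],2),onz(c,k[1:3],.022,True)[0])
```

```text
[0.464  0.2539 0.1196]
[   0.96  321.    211.81 2024.  ] [0.4644 0.252  0.022 ]
[   0.65  322.2   288.07 1637.  ] [0.3993 0.2424 0.022 ]
```

>>> send_rows:
  rows:
    - {"x": 0, "y": 0, "z": 0.7, "roll": 0, "claw": 55}
    - {"x": 0, "y": 0, "z": 0.7, "roll": 0, "claw": 55}
    - {"x": 0, "y": 0, "z": 0.7, "roll": 0, "claw": 55}
    - {"x": 0, "y": 0, "z": 0.7, "roll": 0, "claw": 55}
    - {"x": 0, "y": 0, "z": 0.45, "roll": 0, "claw": 55}

```text
t: 7.65
eef_pos: [0.4685, 0.2552, 0.0366]
tcp_rot: [-0.0, 0.998, 0.063, 0.0]
ft_force: [-0.1, -0.3, -0.2]
gripper_width: 0.0548
gripper_force: 0.0
```

>>> send_rows:
  rows:
    - {"x": 0, "y": 0, "z": 0, "roll": 0, "claw": 55}
    - {"x": 0, "y": 0, "z": 0, "roll": 0, "claw": 25}
    - {"x": 0, "y": 0, "z": 0, "roll": 0, "claw": 25}
    - {"x": 0, "y": 0, "z": 0, "roll": 0, "claw": 25}
    - {"x": 0, "y": 0, "z": 0, "roll": 0, "claw": 25}

```text
t: 8.07
eef_pos: [0.4688, 0.2557, 0.0385]
tcp_rot: [-0.001, 0.998, 0.063, 0.001]
ft_force: [-0.1, -0.5, 3.4]
gripper_width: 0.0331
gripper_force: 59.9
```

>>> send_rows:
  rows:
    - {"x": 0, "y": 0, "z": 0, "roll": 0, "claw": 25}
    - {"x": 0, "y": 0, "z": -0.8, "roll": 0, "claw": 25}
    - {"x": 0, "y": 0, "z": -0.8, "roll": 0, "claw": 25}
    - {"x": 0, "y": 0, "z": -0.8, "roll": 0, "claw": 25}
    - {"x": 0, "y": 0, "z": -0.8, "roll": 0, "claw": 25}

```text
t: 8.48
eef_pos: [0.4674, 0.2546, 0.1179]
tcp_rot: [0.0, 0.998, 0.063, -0.0]
ft_force: [0.2, 0.3, 0.0]
gripper_width: 0.0332
gripper_force: 59.8
```

>>> send_rows:
  rows:
    - {"x": 0.75, "y": 0, "z": 0, "roll": 0, "claw": 25}
    - {"x": 0.75, "y": 0, "z": 0, "roll": 0, "claw": 25}
    - {"x": 0.75, "y": 0, "z": 0, "roll": 0, "claw": 25}
    - {"x": 0.75, "y": 0.1, "z": 0, "roll": 0, "claw": 25}
    - {"x": 0.75, "y": 0, "z": 0, "roll": 0, "claw": 25}

```text
t: 8.9
eef_pos: [0.5615, 0.2638, 0.1171]
tcp_rot: [-0.0, 0.998, 0.063, -0.0]
ft_force: [-0.9, 0.3, -0.2]
gripper_width: 0.0333
gripper_force: 59.8
```

>>> send_rows:
  rows:
    - {"x": 0.75, "y": 0.1, "z": 0, "roll": 0, "claw": 25}
    - {"x": 0.75, "y": 0, "z": 0, "roll": 0, "claw": 25}
    - {"x": 0.75, "y": 0, "z": 0, "roll": 0, "claw": 25}
    - {"x": 0.75, "y": 0, "z": 0, "roll": 0, "claw": 25}
    - {"x": 0.6, "y": 0, "z": 0, "roll": 0, "claw": 25}

```text
t: 9.32
eef_pos: [0.6516, 0.2728, 0.1167]
tcp_rot: [-0.0, 0.998, 0.063, -0.0]
ft_force: [0.1, -0.0, 0.6]
gripper_width: 0.0331
gripper_force: 59.8
```

Run:
```python
from h import *
save('w3',manip.camera('wrist')); print(pose()[0])
```

```text
[0.654  0.2731 0.1165]
```

View pics/w3.png

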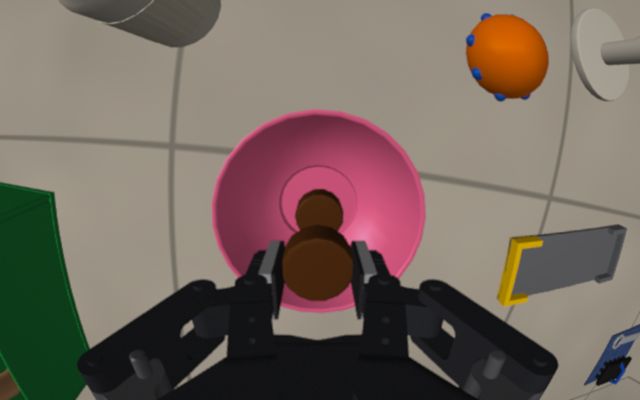

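First treat lies on the bowl floor at (319,212), and the second is held above it. I'll release it slightly farther out and then measure the remote.

>>> send_rows:
  rows:
    - {"x": 0.25, "y": 0, "z": 0.7, "roll": 0, "claw": 25}
    - {"x": 0.25, "y": 0, "z": 0.7, "roll": 0, "claw": 25}
    - {"x": 0, "y": 0, "z": 0.7, "roll": 0, "claw": 25}
    - {"x": 0, "y": 0, "z": 0, "roll": 0, "claw": 48}
    - {"x": 0, "y": 0, "z": 0, "roll": 0, "claw": 48}

```text
t: 9.78
eef_pos: [0.6621, 0.274, 0.0634]
tcp_rot: [0.001, 0.998, 0.063, -0.001]
ft_force: [0.1, 0.4, 0.2]
gripper_width: 0.048
gripper_force: 0.0
```

>>> send_rows:
  rows:
    - {"x": 0, "y": 0, "z": 0, "roll": 0, "claw": 48}
    - {"x": 0, "y": 0, "z": 0, "roll": 0, "claw": 48}
    - {"x": 0, "y": 0, "z": -0.8, "roll": 0, "claw": 48}
    - {"x": 0, "y": 0, "z": -0.8, "roll": 0, "claw": 48}
    - {"x": 0, "y": 0, "z": -0.8, "roll": 0, "claw": 48}

```text
t: 10.2
eef_pos: [0.6632, 0.2747, 0.1267]
tcp_rot: [-0.0, 0.998, 0.063, 0.001]
ft_force: [0.2, 0.8, 0.3]
gripper_width: 0.0479
gripper_force: 0.0
```

>>> send_rows:
  rows:
    - {"x": -0.5, "y": 0.5, "z": -0.8, "roll": 0, "claw": 75}
    - {"x": -0.7, "y": 0.6, "z": -0.6, "roll": 0, "claw": 75}
    - {"x": -0.7, "y": 0.6, "z": 0, "roll": 0, "claw": 75}
    - {"x": -0.7, "y": 0.6, "z": 0, "roll": 0, "claw": 75}
    - {"x": -0.7, "y": 0.6, "z": 0, "roll": 0, "claw": 75}

```text
t: 10.62
eef_pos: [0.5899, 0.1918, 0.1618]
tcp_rot: [-0.001, 0.998, 0.063, 0.002]
ft_force: [-0.6, -0.2, -0.6]
gripper_width: 0.0751
gripper_force: 0.0
```

```bash
cat > m.py <<'E'
from h import *
from itertools import product
def rect(n,th,z):
    fish=n=='wrist'; c=cam(n)
    for m in manip.masks_of(n,th)[:2]:
        if m['conf']<.4: continue
        k=m['mask'].astype(np.uint8); cs,_=cv2.findContours(k,cv2.RETR_EXTERNAL,cv2.CHAIN_APPROX_NONE)
        q=max(cs,key=cv2.contourArea)[:,0]; P=onz(c,q,z,fish)[:,:2].astype(np.float32)
        (cc,wh,a)=cv2.minAreaRect(P*1000); b=cv2.boxPoints((cc,wh,a)); e=[b[1]-b[0],b[2]-b[1]]; e=max(e,key=np.linalg.norm); e=e*np.sign(e[1])
        print(n,th,round(m['conf'],2),'ctr',np.array(cc)/1000,'wh',np.round(wh,1),'yaw',round(float(np.arctan2(-e[0],e[1])),3))
if __name__=='__main__':
    print(pose()[0],manip.get_obs()['qpos'])
    for n in ['wrist','top','scene']:
        img=manip.camera(n)
        rect(n,'remote',.03); rect(n,'dock',.01)
        fish=n=='wrist'; c=cam(n)
        for k in cents(n,'stick_knob'): print(n,'knob',np.round(k[:4],2),onz(c,k[1:3],.07,fish)[0])
        if n=='wrist': save('w4',img); print('treats',[np.round(k[:3],1) for k in cents(n,'treat0')])
        if n=='top': print('treats',[np.round(k[:3],1) for k in cents(n,'treat0')])
E
python3 m.py
```

```text
[0.5899 0.1918 0.1618] [ 0.575   0.4503 -0.1314  0.0001 -0.9854  1.1218]
wrist remote 0.6 ctr [0.6504 0.2758] wh [152.9 153.5] yaw 0.906
wrist remote 0.59 ctr [0.4217 0.0039] wh [35.2 37.9] yaw 0.272
wrist dock 0.61 ctr [ 0.6201 -0.0161] wh [ 75.  202.4] yaw 0.161
wrist knob [  0.64 593.4  336.73 801.  ] [ 0.458  -0.2017  0.07  ]
treats [array([  0.7, 229. , 109.7]), array([  0.6, 185.8, 347.8]), array([  0.6, 241.8, 128.9])]
top remote 0.95 ctr [0.4255 0.0238] wh [ 49.4 167.2] yaw 0.322
top dock 0.96 ctr [ 0.6211 -0.012 ] wh [ 72.3 190.4] yaw 0.162
top knob [  0.74 292.51 259.33 166.  ] [0.4114 0.0637 0.07  ]
treats [array([  0.7, 185.3, 267.7]), array([  0.5, 215. , 264.7]), array([  0.3, 291.9, 259.1])]
scene remote 0.62 ctr [0.4327 0.021 ] wh [ 62.4 203.3] yaw 0.339
scene dock 0.95 ctr [ 0.6221 -0.0132] wh [ 77.4 202.4] yaw 0.162
scene knob [  0.64 296.23 163.81 170.  ] [0.4256 0.0492 0.07  ]
```

View pics/w4.png

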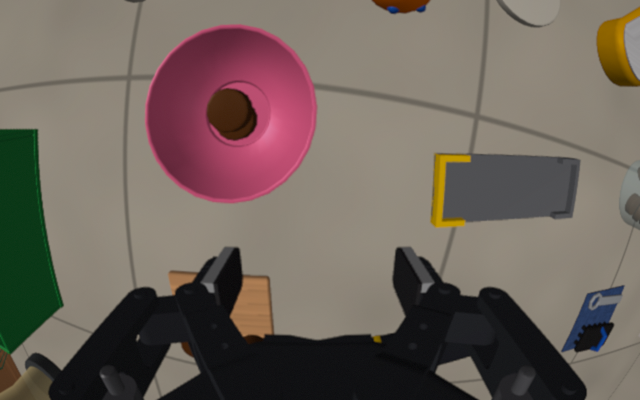

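Both treats lie in the bowl at about (232,112). The dock shows with its yellow end at (450,190). Next is turning the tool and viewing the remote.

>>> send_rows:
  rows:
    - {"x": 0, "y": 0, "z": -0.1, "roll": 1, "claw": 75}
    - {"x": 0, "y": 0, "z": -0.1, "roll": 1, "claw": 75}
    - {"x": 0, "y": 0, "z": -0.1, "roll": 1, "claw": 75}
    - {"x": 0, "y": 0, "z": -0.1, "roll": 1, "claw": 75}
    - {"x": 0, "y": 0, "z": -0.1, "roll": 1, "claw": 75}

```text
t: 11.73
eef_pos: [0.5904, 0.1923, 0.172]
tcp_rot: [0.0, 0.988, -0.157, -0.0]
ft_force: [0.4, 0.4, 0.1]
gripper_width: 0.0755
gripper_force: 0.0
```

>>> send_rows:
  rows:
    - {"x": 0, "y": 0, "z": -0.1, "roll": 1, "claw": 75}
    - {"x": 0, "y": 0, "z": -0.1, "roll": 1, "claw": 75}
    - {"x": 0, "y": 0, "z": -0.1, "roll": 1, "claw": 75}
    - {"x": 0, "y": 0, "z": -0.1, "roll": 1, "claw": 75}
    - {"x": 0, "y": 0, "z": -0.1, "roll": 1, "claw": 75}

```text
t: 12.15
eef_pos: [0.5903, 0.1923, 0.1845]
tcp_rot: [0.0, 0.93, -0.367, -0.0]
ft_force: [-0.7, -0.2, 0.0]
gripper_width: 0.0747
gripper_force: 0.0
```

>>> send_rows:
  rows:
    - {"x": 0, "y": 0, "z": -0.1, "roll": 1, "claw": 75}
    - {"x": 0, "y": 0, "z": -0.1, "roll": 1, "claw": 75}
    - {"x": 0, "y": 0, "z": -0.1, "roll": 1, "claw": 75}
    - {"x": 0, "y": 0, "z": -0.1, "roll": 1, "claw": 75}
    - {"x": 0, "y": 0, "z": -0.1, "roll": 1, "claw": 75}

```text
t: 12.57
eef_pos: [0.5903, 0.1923, 0.197]
tcp_rot: [0.0, 0.829, -0.56, -0.0]
ft_force: [-0.5, -0.4, -0.1]
gripper_width: 0.0751
gripper_force: 0.0
```

>>> send_rows:
  rows:
    - {"x": 0, "y": 0, "z": -0.1, "roll": 0.8, "claw": 75}
    - {"x": 0.1, "y": 0.9, "z": 0, "roll": 0, "claw": 75}
    - {"x": 0.1, "y": 0.9, "z": 0, "roll": 0, "claw": 75}
    - {"x": 0.1, "y": 0.9, "z": 0, "roll": 0, "claw": 75}
    - {"x": 0.1, "y": 0.9, "z": 0, "roll": 0, "claw": 75}

```text
t: 12.98
eef_pos: [0.5071, 0.1542, 0.1993]
tcp_rot: [0.0, 0.81, -0.586, -0.0]
ft_force: [0.2, 0.0, 0.4]
gripper_width: 0.075
gripper_force: 0.0
```

>>> send_rows:
  rows:
    - {"x": 0.1, "y": 0.9, "z": 0, "roll": 0, "claw": 75}
    - {"x": 0.1, "y": 0.9, "z": 0, "roll": 0, "claw": 75}
    - {"x": 0.1, "y": 0.9, "z": 0, "roll": 0, "claw": 75}
    - {"x": 0.1, "y": 0.9, "z": 0, "roll": 0, "claw": 75}
    - {"x": 0, "y": 0.9, "z": 0, "roll": 0, "claw": 75}

```text
t: 13.4
eef_pos: [0.4033, 0.1093, 0.1996]
tcp_rot: [-0.0, 0.81, -0.587, 0.0]
ft_force: [-0.1, 0.6, 0.7]
gripper_width: 0.0746
gripper_force: 0.0
```

Run:
```python
from m import *
print(pose()); save('w5',manip.camera('wrist')); 
for z in (.03,0): rect('wrist','remote',z)
rect('wrist','dock',.01)
c=cam('wrist')
for k in cents('wrist','stick_knob'): print(np.round(k[:4],2),onz(c,k[1:3],.07,True)[0], tri([ray(c,k[1:3],True),ray(cam('top'),[292.3,259.3])]))
```

```text
(array([0.4033, 0.1093, 0.1996]), array([[ 0.312 , -0.9501,  0.0001],
       [-0.9501, -0.312 , -0.    ],
       [ 0.    , -0.0001, -1.    ]]))
wrist remote 0.8 ctr [0.4223 0.021 ] wh [ 49.3 166.9] yaw 0.311
wrist remote 0.8 ctr [0.4251 0.0201] wh [ 54.5 184.4] yaw 0.313
wrist dock 0.85 ctr [0.6158 0.0224] wh [ 78.3 122.9] yaw 0.136
[   0.73  322.15  141.91 1032.  ] [0.4162 0.0639 0.07  ] [ 0.4123  0.0692 -0.0112]
```

View pics/w5.png

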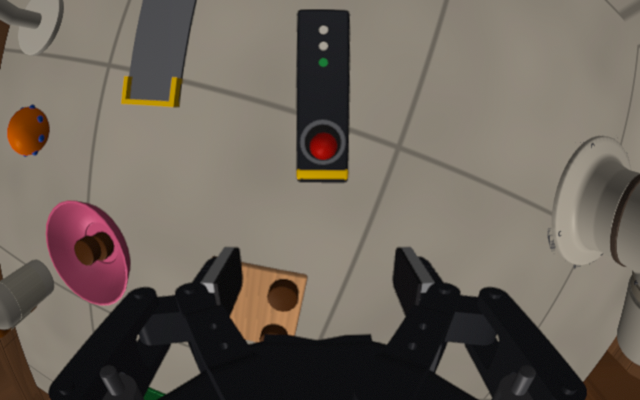

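Remote's yellow end is at (323,175), knob at (322,145), already aligned with the tool. I'll go to the grasp 25 mm behind its centre.

>>> send_rows:
  rows:
    - {"x": 0.9, "y": 0.06, "z": 0.5, "roll": 0, "claw": 75}
    - {"x": 0.9, "y": 0.06, "z": 0.5, "roll": 0, "claw": 75}
    - {"x": 0.9, "y": 0.06, "z": 0.5, "roll": 0, "claw": 75}
    - {"x": 0.9, "y": 0.06, "z": 0.5, "roll": 0, "claw": 75}
    - {"x": 0.96, "y": 0.06, "z": 0.5, "roll": 0, "claw": 75}

```text
t: 14.07
eef_pos: [0.4341, -0.0013, 0.1364]
tcp_rot: [-0.0, 0.81, -0.586, 0.0]
ft_force: [0.6, 0.6, 0.7]
gripper_width: 0.0748
gripper_force: 0.0
```

>>> send_rows:
  rows:
    - {"x": 0, "y": 0, "z": 0.7, "roll": 0, "claw": 75}
    - {"x": 0, "y": 0, "z": 0.7, "roll": 0, "claw": 75}
    - {"x": 0, "y": 0, "z": 0.7, "roll": 0, "claw": 75}
    - {"x": 0, "y": 0, "z": 0.7, "roll": 0, "claw": 75}
    - {"x": 0, "y": 0, "z": 0.7, "roll": 0, "claw": 75}

```text
t: 14.48
eef_pos: [0.4341, -0.0005, 0.0484]
tcp_rot: [-0.0, 0.81, -0.586, 0.0]
ft_force: [-0.3, 0.6, 1.1]
gripper_width: 0.0747
gripper_force: 0.0
```

>>> send_rows:
  rows:
    - {"x": 0, "y": 0, "z": 0.65, "roll": 0, "claw": 75}
    - {"x": 0, "y": 0, "z": 0, "roll": 0, "claw": 75}
    - {"x": 0, "y": 0, "z": 0, "roll": 0, "claw": 40}
    - {"x": 0, "y": 0, "z": 0, "roll": 0, "claw": 40}
    - {"x": 0, "y": 0, "z": 0, "roll": 0, "claw": 40}

```text
t: 14.9
eef_pos: [0.4339, -0.0003, 0.0343]
tcp_rot: [-0.001, 0.81, -0.586, 0.001]
ft_force: [0.5, 0.8, -2.7]
gripper_width: 0.0481
gripper_force: 62.7
```

>>> send_rows:
  rows:
    - {"x": 0, "y": 0, "z": 0, "roll": 0, "claw": 40}
    - {"x": 0, "y": 0, "z": 0, "roll": 0, "claw": 40}
    - {"x": 0, "y": 0, "z": 0, "roll": 0, "claw": 40}
    - {"x": 0, "y": 0, "z": 0, "roll": 0, "claw": 40}
    - {"x": 0, "y": 0, "z": 0, "roll": 0, "claw": 40}

```text
t: 15.32
eef_pos: [0.4336, -0.0003, 0.0342]
tcp_rot: [-0.001, 0.81, -0.586, 0.001]
ft_force: [-0.2, 1.1, 5.6]
gripper_width: 0.0485
gripper_force: 63.8
```

>>> send_rows:
  rows:
    - {"x": 0, "y": 0, "z": -0.4, "roll": 0, "claw": 40}
    - {"x": 0, "y": 0, "z": -0.6, "roll": 0, "claw": 40}
    - {"x": 0, "y": 0, "z": -0.8, "roll": 0, "claw": 40}
    - {"x": 0, "y": 0, "z": -0.8, "roll": 0.9, "claw": 40}
    - {"x": 0, "y": 0, "z": -0.8, "roll": 0.9, "claw": 40}

```text
t: 15.73
eef_pos: [0.4312, -0.0011, 0.1183]
tcp_rot: [0.001, 0.76, -0.65, -0.001]
ft_force: [1.1, 0.0, -4.1]
gripper_width: 0.0486
gripper_force: 63.0
```

>>> send_rows:
  rows:
    - {"x": 0.2, "y": -0.5, "z": 0, "roll": 0, "claw": 40}
    - {"x": 0.25, "y": -0.7, "z": 0, "roll": 0, "claw": 40}
    - {"x": 0.25, "y": -0.7, "z": 0, "roll": 0, "claw": 40}
    - {"x": 0.25, "y": -0.7, "z": 0, "roll": 0, "claw": 40}
    - {"x": 0.25, "y": -0.7, "z": 0, "roll": 0, "claw": 40}

```text
t: 16.15
eef_pos: [0.5183, -0.0175, 0.1174]
tcp_rot: [0.001, 0.761, -0.648, -0.001]
ft_force: [0.8, 0.4, -3.4]
gripper_width: 0.0483
gripper_force: 63.0
```

>>> send_rows:
  rows:
    - {"x": 0.25, "y": -0.7, "z": 0, "roll": 0, "claw": 40}
    - {"x": 0.25, "y": -0.7, "z": 0, "roll": 0, "claw": 40}
    - {"x": 0.25, "y": -0.7, "z": 0, "roll": 0, "claw": 40}
    - {"x": 0.25, "y": -0.7, "z": 0, "roll": 0, "claw": 40}
    - {"x": 0.25, "y": -0.7, "z": 0, "roll": 0, "claw": 40}

```text
t: 16.57
eef_pos: [0.6096, -0.0343, 0.1167]
tcp_rot: [0.001, 0.761, -0.648, -0.002]
ft_force: [0.3, -1.0, -3.7]
gripper_width: 0.0484
gripper_force: 63.0
```

>>> send_rows:
  rows:
    - {"x": 0.25, "y": -0.54, "z": 0, "roll": 0, "claw": 40}
    - {"x": 0, "y": 0, "z": 0, "roll": 0, "claw": 40}
    - {"x": 0, "y": 0, "z": 0, "roll": 0, "claw": 40}
    - {"x": 0, "y": 0, "z": 0, "roll": 0, "claw": 40}
    - {"x": 0, "y": 0, "z": 0, "roll": 0, "claw": 40}

```text
t: 16.98
eef_pos: [0.6232, -0.0379, 0.1177]
tcp_rot: [0.001, 0.762, -0.648, -0.001]
ft_force: [0.4, 0.5, -3.0]
gripper_width: 0.049
gripper_force: 63.0
```

Run:
```python
from m import *
print(pose()); a=manip.camera('wrist'); rect('wrist','remote',.13); rect('wrist','dock',.01); print(manip.masks_of('wrist','remote')[:1])if 0 else 0
b=manip.camera('top'); rect('top','remote',.13); rect('top','dock',.01)
c=manip.camera('scene'); rect('scene','remote',.13); rect('scene','dock',.01)
for k in cents('scene','stick_knob'): print('knob scene',k[:3])
save('v6',np.vstack([np.hstack([a[:300,130:530],b[80:380,150:550]]),np.hstack([c[100:400,140:540],c[100:400,140:540]*0])]))
save('w6',a);save('t6',b);save('s6',c)
```

```text
(array([ 0.6232, -0.0379,  0.1177]), array([[ 0.1599, -0.9871, -0.0023],
       [-0.9871, -0.1599, -0.    ],
       [-0.0004,  0.0023, -1.    ]]))
wrist remote 0.72 ctr [ 0.6267 -0.0563] wh [42.3 88.5] yaw 0.155
wrist dock 0.78 ctr [ 0.6373 -0.0987] wh [72.5 15.5] yaw -1.378
top remote 0.57 ctr [0.603  0.0216] wh [43.6 94.3] yaw 0.162
top dock 0.88 ctr [0.5902 0.0273] wh [123.7  54.1] yaw -0.19
scene dock 0.79 ctr [ 0.6227 -0.0145] wh [ 74.2 202.2] yaw 0.153
```

View pics/v6.png

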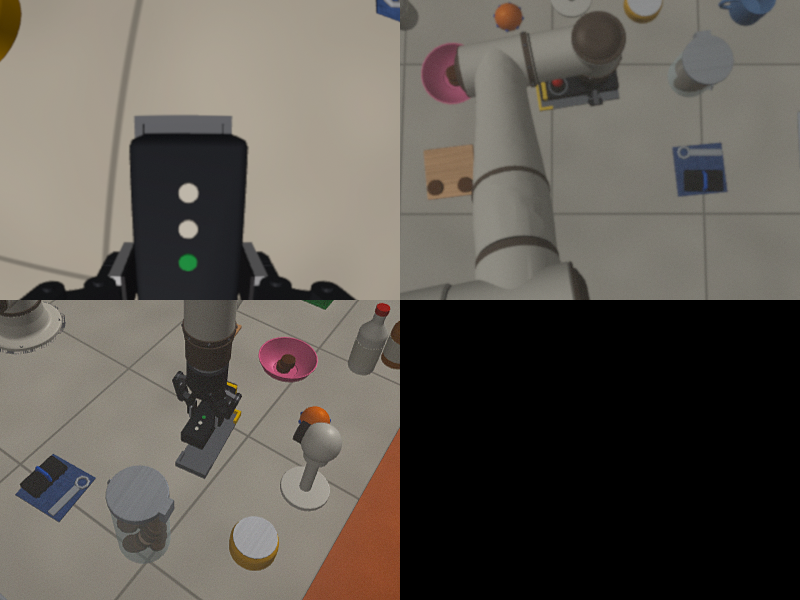

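Held remote fills the wrist view, its end at row 135 and the dock's end wall at row 116. The scene view shows it level above the dock. Next step is computing the residual offset.

Run:
```python
from m import *
c=cam('wrist'); p,M=pose()
a=cv2.cvtColor(cv2.imread('pics/w6.png'),cv2.COLOR_BGR2GRAY).astype(int)
print('cam',-c[3].T@c[4],'axis',c[3][2])
print('col318',a[105:150,335].tolist())
print('row122',a[122,255:375].tolist())
print('row170',a[170,252:270].tolist(),a[170,365:385].tolist())
D=np.array([[.161,-.987],[-.987,-.161]]) 
def loc(uv,z): 
    q=onz(c,uv,z,True)[0]; return q[:2],np.round((M.T@(q-p))[:2]*1000,1)
print('dock L,R z.016',loc([265,117],.016),loc([362,117],.016))
print('remote end',loc([318,134.5],.113),'sides',loc([261,170],.113),loc([375,170],.113))
```

```text
cam [ 0.636  -0.1061  0.2385] axis [-0.0443  0.2723 -0.9612]
col318 [165, 166, 165, 166, 166, 166, 165, 165, 166, 160, 130, 103, 97, 97, 97, 97, 97, 97, 96, 97, 95, 96, 95, 96, 97, 97, 95, 86, 63, 32, 17, 17, 18, 18, 19, 20, 21, 25, 26, 28, 31, 31, 33, 34, 33]
row122 [159, 158, 158, 160, 158, 159, 159, 158, 149, 125, 101, 95, 95, 96, 96, 96, 95, 96, 95, 95, 97, 96, 96, 97, 97, 97, 97, 97, 97, 97, 97, 97, 97, 97, 97, 97, 97, 97, 97, 97, 98, 97, 97, 97, 97, 97, 97, 97, 97, 97, 97, 97, 97, 96, 97, 96, 97, 97, 97, 97, 97, 96, 96, 97, 97, 97, 96, 98, 97, 97, 96, 97, 97, 97, 97, 97, 98, 97, 97, 97, 97, 97, 97, 97, 97, 97, 96, 97, 97, 97, 97, 97, 97, 97, 97, 97, 96, 95, 95, 96, 96, 96, 96, 96, 96, 99, 118, 149, 164, 166, 166, 166, 166, 165, 164, 165, 165, 164, 164, 165]
row170 [159, 159, 159, 159, 159, 160, 158, 139, 73, 26, 28, 30, 31, 32, 33, 35, 35, 35] [34, 33, 34, 33, 32, 31, 28, 25, 25, 23, 34, 78, 129, 157, 165, 164, 163, 164, 163, 164]
dock L,R z.016 (array([ 0.6729, -0.0994]), array([ 68.4, -37.8])) (array([ 0.6044, -0.1104]), array([68.3, 31.5]))
remote end (array([ 0.6345, -0.0984]), array([61.3, -0.1])) sides (array([ 0.6555, -0.0804]), array([ 46.8, -23.8])) (array([ 0.6088, -0.088 ]), array([46.9, 23.6]))
```

>>> send_rows:
  rows:
    - {"x": -0.08, "y": -0.12, "z": 0.4, "roll": 0, "claw": 40}
    - {"x": 0, "y": 0, "z": 0.6, "roll": 0, "claw": 40}
    - {"x": 0, "y": 0, "z": 0.6, "roll": 0, "claw": 40}
    - {"x": 0, "y": 0, "z": 0.3, "roll": 0, "claw": 40}
    - {"x": 0, "y": 0, "z": 0, "roll": 0, "claw": 40}

```text
t: 17.9
eef_pos: [0.6257, -0.0356, 0.068]
tcp_rot: [0.002, 0.761, -0.648, -0.002]
ft_force: [0.1, -0.1, -2.8]
gripper_width: 0.0486
gripper_force: 63.0
```

Run:
```python
from m import *
a=manip.camera('wrist'); c=manip.camera('scene'); p,M=pose(); print(p)
save('v7',np.vstack([cv2.resize(a[60:260,210:430],None,fx=1.5,fy=1.5),cv2.resize(c[180:300,280:445],None,fx=2,fy=2)[:240,:330]]))
```

```text
[ 0.6275 -0.0355  0.0706]
```

View pics/v7.png

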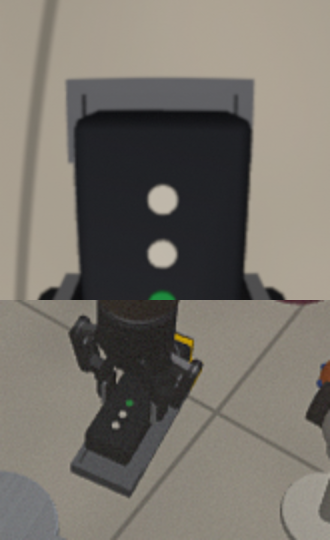

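Run:
```python
from m import *
c=cam('wrist'); p,M=pose(); print(p)
loc=lambda uv,z:np.round((M.T@(onz(c,uv,z,True)[0]-p))[:2]*1000,1)
zt=p[2]-.0342+.03
print('dock end',loc([255,113.3],.016),loc([379,113.3],.016),'z0',loc([317,113.3],0),'remote end',loc([318.5,135],zt),loc([318.5,133.5],zt),'sides',loc([260.5,160],zt),loc([377,160],zt))
```

```text
[ 0.6275 -0.0355  0.0706]
dock end [ 70.9 -35.5] [70.9 34.4] z0 [70.3 -0.6] remote end [61.2  0.1] [61.8  0.1] sides [ 51.2 -23.6] [51.3 24.1]
```

Remote centred over the dock: about 3.5 mm to the end wall and 0.5 mm off sideways. I'll lower it and release.

>>> send_rows:
  rows:
    - {"x": -0.02, "y": -0.02, "z": 0.4, "roll": 0, "claw": 40}
    - {"x": 0, "y": 0, "z": 0.3, "roll": 0, "claw": 40}
    - {"x": 0, "y": 0, "z": 0.25, "roll": 0, "claw": 40}
    - {"x": 0, "y": 0, "z": 0.2, "roll": 0, "claw": 40}
    - {"x": 0, "y": 0, "z": 0, "roll": 0, "claw": 40}

```text
t: 18.42
eef_pos: [0.6273, -0.035, 0.041]
tcp_rot: [0.001, 0.762, -0.648, -0.0]
ft_force: [-0.3, -0.2, -2.8]
gripper_width: 0.0484
gripper_force: 63.1
```

>>> send_rows:
  rows:
    - {"x": 0, "y": 0, "z": 0.05, "roll": 0, "claw": 40}
    - {"x": 0, "y": 0, "z": 0, "roll": 0, "claw": 40}
    - {"x": 0, "y": 0, "z": 0, "roll": 0, "claw": 40}
    - {"x": 0, "y": 0, "z": 0, "roll": 0, "claw": 40}
    - {"x": 0, "y": 0, "z": 0, "roll": 0, "claw": 40}

```text
t: 18.83
eef_pos: [0.6278, -0.0349, 0.0411]
tcp_rot: [-0.0, 0.762, -0.648, 0.0]
ft_force: [-0.2, -0.0, -3.3]
gripper_width: 0.0488
gripper_force: 63.0
```

>>> send_rows:
  rows:
    - {"x": 0, "y": 0, "z": 0.05, "roll": 0, "claw": 40}
    - {"x": 0, "y": 0, "z": 0, "roll": 0, "claw": 40}
    - {"x": 0, "y": 0, "z": 0, "roll": 0, "claw": 40}
    - {"x": 0, "y": 0, "z": 0, "roll": 0, "claw": 40}
    - {"x": 0, "y": 0, "z": 0, "roll": 0, "claw": 40}

```text
t: 19.25
eef_pos: [0.628, -0.0349, 0.0403]
tcp_rot: [-0.0, 0.762, -0.648, 0.0]
ft_force: [-1.5, -0.2, 2.9]
gripper_width: 0.0485
gripper_force: 63.8
```

>>> send_rows:
  rows:
    - {"x": 0, "y": 0, "z": 0.04, "roll": 0, "claw": 40}
    - {"x": 0, "y": 0, "z": 0, "roll": 0, "claw": 40}
    - {"x": 0, "y": 0, "z": 0, "roll": 0, "claw": 40}
    - {"x": 0, "y": 0, "z": 0, "roll": 0, "claw": 40}
    - {"x": 0, "y": 0, "z": 0, "roll": 0, "claw": 40}

```text
t: 19.67
eef_pos: [0.628, -0.0349, 0.0402]
tcp_rot: [-0.0, 0.762, -0.648, 0.0]
ft_force: [-4.1, 1.2, 8.0]
gripper_width: 0.0484
gripper_force: 64.4
```

Remote seated. Opening, lifting and backing off to look.

>>> send_rows:
  rows:
    - {"x": 0, "y": 0, "z": 0, "roll": 0, "claw": 75}
    - {"x": 0, "y": 0, "z": 0, "roll": 0, "claw": 75}
    - {"x": 0, "y": 0, "z": 0, "roll": 0, "claw": 75}
    - {"x": 0, "y": 0, "z": 0, "roll": 0, "claw": 75}
    - {"x": 0, "y": 0, "z": -0.3, "roll": 0, "claw": 75}

```text
t: 20.08
eef_pos: [0.6265, -0.0351, 0.0445]
tcp_rot: [0.001, 0.761, -0.648, -0.001]
ft_force: [-0.2, 0.2, -1.1]
gripper_width: 0.0751
gripper_force: 0.0
```

>>> send_rows:
  rows:
    - {"x": 0, "y": 0, "z": -0.8, "roll": 0, "claw": 75}
    - {"x": 0, "y": 0, "z": -0.8, "roll": 0, "claw": 75}
    - {"x": 0, "y": 0, "z": -0.8, "roll": 0, "claw": 75}
    - {"x": 0, "y": 0, "z": -0.8, "roll": 0, "claw": 75}
    - {"x": 0, "y": 0, "z": -0.8, "roll": 0, "claw": 75}

```text
t: 20.5
eef_pos: [0.6277, -0.0349, 0.1475]
tcp_rot: [-0.0, 0.762, -0.648, 0.0]
ft_force: [0.2, -0.6, -0.1]
gripper_width: 0.0748
gripper_force: 0.0
```

>>> send_rows:
  rows:
    - {"x": -0.8, "y": 0, "z": -0.6, "roll": 0, "claw": 0}
    - {"x": -0.9, "y": 0, "z": -0.6, "roll": 0, "claw": 0}
    - {"x": -0.9, "y": 0, "z": -0.6, "roll": 0, "claw": 0}
    - {"x": -0.9, "y": 0, "z": -0.4, "roll": 0, "claw": 0}
    - {"x": -0.9, "y": 0, "z": 0, "roll": 0, "claw": 0}

```text
t: 20.92
eef_pos: [0.6112, 0.0748, 0.2046]
tcp_rot: [-0.002, 0.762, -0.648, 0.002]
ft_force: [0.1, 0.3, -0.0]
gripper_width: 0.0141
gripper_force: 0.0
```

```bash
cat > k.py <<'E'
from m import *
p,M=pose(); print(p,M[:,0]); a=manip.camera('wrist'); c=cam('wrist')
rect('wrist','remote',.036); rect('wrist','dock',.016)
for k in cents('wrist','stick_knob'): q=onz(c,k[1:3],.076,True)[0]; print('knob',np.round(k[:4],2),q,'tool',np.round(M.T@(q-p)*1000,1))
save('w8',a)
E
python3 k.py
```

```text
[0.6112 0.0748 0.2046] [ 0.1601 -0.9871 -0.0004]
wrist remote 0.79 ctr [ 0.6234 -0.0068] wh [ 49.4 165.7] yaw 0.158
wrist dock 0.83 ctr [ 0.6208 -0.0107] wh [ 69.8 188.3] yaw 0.16
wrist dock 0.66 ctr [0.5976 0.2591] wh [21.6 31. ] yaw 0.128
knob [   0.71  318.91  145.06 1060.  ] [0.6173 0.0335 0.076 ] tool [ 41.8   1.3 128.6]
```

View pics/w8.png

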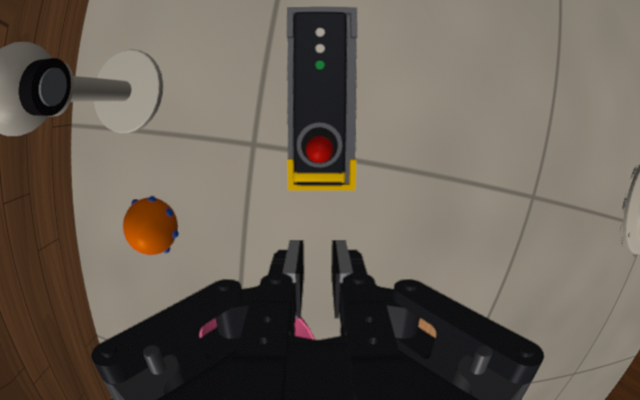

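Docked cleanly: dock outline at cols 288–356, yellow ends together at row ~180, knob at (319,149). Next: knob from red pixels.

```bash
cat > r.py <<'E'
from m import *
def red():
    p,M=pose(); a=manip.camera('wrist').astype(int); c=cam('wrist')
    m=((a[...,0]>90)&(a[...,0]>2.2*a[...,1])&(a[...,0]>2.2*a[...,2])).astype(np.uint8)
    n,l,s,ce=cv2.connectedComponentsWithStats(m)
    for i in range(1,n):
        if s[i,4]>150:
            q=onz(c,ce[i],.076,True)[0]; print('red',s[i],np.round(ce[i],1),q,'tool',np.round(M.T@(q-p)*1000,1))
    print(p,manip.get_obs()['gripper_width']); return a
if __name__=='__main__': red()
E
python3 r.py
```

```text
red [303 140  25  25 480] [315.6 152. ] [0.618  0.0343 0.076 ] tool [ 40.6  -1.6 125.3]
red [ 121  201   47   54 1731] [145.  227.1] [0.7671 0.1255 0.076 ] tool [ -25.5 -163.4  125.4]
[0.6099 0.074  0.2013] 0.0001981818653630255
```

>>> send_rows:
  rows:
    - {"x": 0.75, "y": -0.02, "z": 0, "roll": 0, "claw": 0}
    - {"x": 0.75, "y": 0, "z": 0, "roll": 0, "claw": 0}
    - {"x": 0.75, "y": 0, "z": 0, "roll": 0, "claw": 0}
    - {"x": 0.75, "y": 0, "z": 0, "roll": 0, "claw": 0}
    - {"x": 0, "y": 0, "z": 0.2, "roll": 0, "claw": 0}

```text
t: 21.58
eef_pos: [0.6232, -0.0041, 0.1966]
tcp_rot: [-0.0, 0.76, -0.65, 0.001]
ft_force: [0.2, 0.4, 0.4]
gripper_width: -0.0
gripper_force: 0.0
```

>>> send_rows:
  rows:
    - {"x": 0, "y": 0, "z": 0.7, "roll": 0, "claw": 0}
    - {"x": 0, "y": 0, "z": 0.7, "roll": 0, "claw": 0}
    - {"x": 0, "y": 0, "z": 0.7, "roll": 0, "claw": 0}
    - {"x": 0, "y": 0, "z": 0.7, "roll": 0, "claw": 0}
    - {"x": 0, "y": 0, "z": 0.7, "roll": 0, "claw": 0}

```text
t: 22.0
eef_pos: [0.6222, -0.001, 0.1073]
tcp_rot: [0.0, 0.761, -0.649, -0.0]
ft_force: [0.8, -0.3, -0.3]
gripper_width: -0.0004
gripper_force: 0.0
```

>>> send_rows:
  rows:
    - {"x": 0, "y": 0, "z": 0.7, "roll": 0, "claw": 0}
    - {"x": 0, "y": 0, "z": 0.26, "roll": 0, "claw": 0}
    - {"x": 0, "y": 0, "z": 0, "roll": 0, "claw": 0}
    - {"x": 0, "y": 0, "z": 0, "roll": 0, "claw": 0}
    - {"x": 0, "y": 0, "z": 0, "roll": 0, "claw": 0}

```text
t: 22.42
eef_pos: [0.6234, -0.0003, 0.0857]
tcp_rot: [-0.001, 0.762, -0.648, 0.001]
ft_force: [-0.1, -0.3, 1.0]
gripper_width: -0.0001
gripper_force: 0.0
```

Run:
```python
from h import *
print(pose()[0],manip.get_obs()['ft_force'])
a=manip.camera('scene'); b=manip.camera('top'); w=manip.camera('wrist')
for n in('scene','top','wrist'):
    for k in cents(n,'stick_knob'): print(n,np.round(k[:4],2),onz(cam(n),k[1:3],.076,n=='wrist')[0])
P=[.6175,.0335,.076]; print('pred',proj(cam('scene'),P),proj(cam('top'),P))
save('v9',np.hstack([cv2.resize(a[170:290,290:430],None,fx=2.8,fy=2.8),cv2.resize(b[120:240,250:390],None,fx=2.8,fy=2.8)]))
```

```text
[ 0.6234 -0.0003  0.0857] [-0.085  -0.2916  0.9684]
wrist [  0.77 317.01 329.22 188.  ] [0.6172 0.0372 0.076 ]
pred [[360.8828 203.8367]] [[306.5945 166.117 ]]
```

View pics/v9.png

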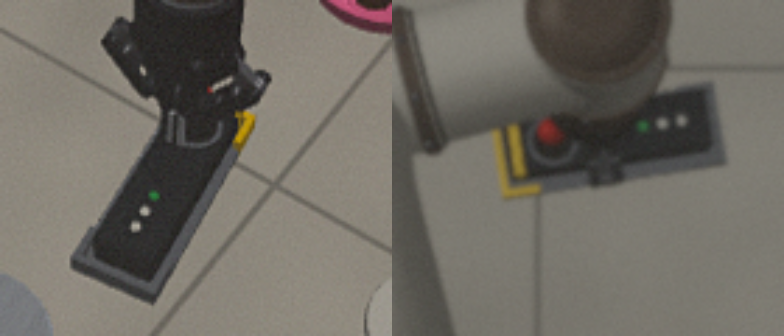

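Top crop shows the knob upright at full pixel (306,166), finger just on its far side. I'll begin the push in small steps.

>>> send_rows:
  rows:
    - {"x": -0.2, "y": 0, "z": 0, "roll": 0, "claw": 0}
    - {"x": -0.2, "y": 0, "z": 0, "roll": 0, "claw": 0}
    - {"x": -0.2, "y": 0, "z": 0, "roll": 0, "claw": 0}
    - {"x": -0.15, "y": 0, "z": 0, "roll": 0, "claw": 0}
    - {"x": 0, "y": 0, "z": 0, "roll": 0, "claw": 0}

```text
t: 23.13
eef_pos: [0.6196, 0.019, 0.0847]
tcp_rot: [-0.0, 0.762, -0.648, 0.0]
ft_force: [-0.5, -1.0, 0.5]
gripper_width: -0.0002
gripper_force: 0.5
```

```bash
cat > q.py <<'E'
from h import *
print(pose()[0],manip.get_obs()['ft_force'])
b=manip.camera('top').astype(int); w=manip.camera('wrist').astype(int)
def red(a,n,y0,y1,x0,x1,z):
    s=a[y0:y1,x0:x1]; d=np.clip(s[...,0]-1.6*np.maximum(s[...,1],s[...,2])-10,0,None); ys,xs=np.nonzero(d); wt=d[ys,xs]
    if wt.sum()==0: return print(n,'none')
    uv=[(xs*wt).sum()/wt.sum()+x0,(ys*wt).sum()/wt.sum()+y0]
    P=onz(cam(n),uv,z,n=='wrist')[0]; v=P-np.array([.6175,.0335,.076])
    print(n,len(xs),np.round(uv,1),P,'along',round((v[0]*-.16+v[1]*.987)*1000,1),'across',round((v[0]*.987+v[1]*.16)*1000,1))
red(b,'top',145,185,285,325,.075); red(w,'wrist',290,400,280,360,.075)
bb=b[150:190,280:380]; yl=(bb[...,0]>110)&(bb[...,2]<.6*bb[...,0]); 
save('q',b.astype(np.uint8))
E
python3 q.py
```

```text
[0.6196 0.019  0.0847] [-0.509  -0.9726  0.4931]
top 3 [300.4 169.4] [0.6103 0.0474 0.075 ] along 14.8 across -4.9
wrist 96 [317.2 322.7] [0.6145 0.0517 0.075 ] along 18.4 across -0.0
```

>>> send_rows:
  rows:
    - {"x": -0.1, "y": 0, "z": 0, "roll": 0, "claw": 0}
    - {"x": -0.1, "y": 0, "z": 0, "roll": 0, "claw": 0}
    - {"x": -0.06, "y": 0, "z": 0, "roll": 0, "claw": 0}
    - {"x": 0, "y": 0, "z": 0, "roll": 0, "claw": 0}
    - {"x": 0, "y": 0, "z": 0, "roll": 0, "claw": 0}

```text
t: 23.65
eef_pos: [0.6186, 0.0246, 0.0846]
tcp_rot: [0.0, 0.762, -0.648, 0.0]
ft_force: [0.0, -1.6, 0.6]
gripper_width: 0.0001
gripper_force: 0.8
```

```bash
python3 q.py
python3 - <<'E'
import cv2,numpy as np
a=cv2.imread('pics/q.png'); b=cv2.imread('pics/t6.png')
from h import *
w=manip.camera('wrist'); save('w10',w); s=manip.camera('scene')
o=[manip.get_obs()['ft_force']]; print(o)
s=cv2.cvtColor(s,cv2.COLOR_RGB2BGR)
f=lambda i:cv2.resize(i,(400,300),interpolation=cv2.INTER_CUBIC)
cv2.imwrite('pics/v10.png',np.vstack([np.hstack([f(a[135:195,270:350]),f(cv2.cvtColor(w,cv2.COLOR_RGB2BGR)[250:400,220:420])]),np.hstack([f(s[180:240,330:410]),f(s[100:250,300:500])])]))
E
```

```text
[0.6186 0.0246 0.0846] [ 0.0105 -1.6132  0.6418]
top 2 [297.2 169.2] [0.6106 0.0543 0.075 ] along 21.6 across -3.5
wrist 75 [317.2 321.6] [0.6136 0.057  0.075 ] along 23.8 across -0.1
[array([ 0.1748, -1.8821,  1.3997])]
```

View pics/v10.png

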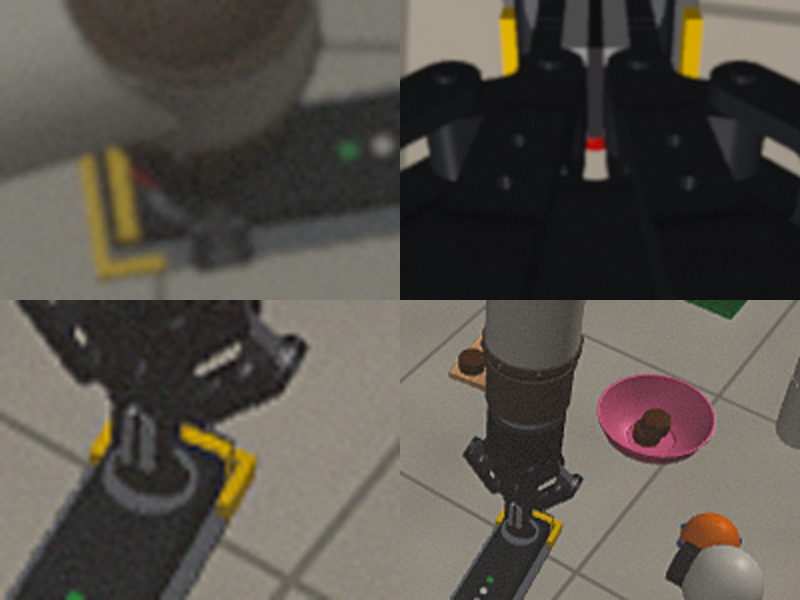

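Stick is leaning towards the bowl side at about 1.7 N. The remote has not slid: the dark gap at its yellow end remains. A touch more, then hold and ease back.

>>> send_rows:
  rows:
    - {"x": -0.06, "y": 0, "z": 0, "roll": 0, "claw": 0}
    - {"x": 0, "y": 0, "z": 0, "roll": 0, "claw": 0}
    - {"x": 0, "y": 0, "z": 0, "roll": 0, "claw": 0}
    - {"x": 0, "y": 0, "z": 0, "roll": 0, "claw": 0}
    - {"x": 0, "y": 0, "z": 0, "roll": 0, "claw": 0}

```text
t: 24.27
eef_pos: [0.6183, 0.0261, 0.0845]
tcp_rot: [0.0, 0.762, -0.648, -0.0]
ft_force: [0.6, -1.2, -0.3]
gripper_width: -0.0002
gripper_force: 0.9
```

>>> send_rows:
  rows:
    - {"x": 0, "y": 0, "z": 0, "roll": 0, "claw": 0}
    - {"x": 0, "y": 0, "z": 0, "roll": 0, "claw": 0}
    - {"x": 0, "y": 0, "z": 0, "roll": 0, "claw": 0}
    - {"x": 0, "y": 0, "z": 0, "roll": 0, "claw": 0}
    - {"x": 0, "y": 0, "z": 0, "roll": 0, "claw": 0}

```text
t: 24.68
eef_pos: [0.6182, 0.0261, 0.0845]
tcp_rot: [0.0, 0.762, -0.648, -0.0]
ft_force: [0.7, -1.8, 0.2]
gripper_width: -0.0001
gripper_force: 0.9
```

>>> send_rows:
  rows:
    - {"x": 0, "y": 0, "z": 0, "roll": 0, "claw": 0}
    - {"x": 0, "y": 0, "z": 0, "roll": 0, "claw": 0}
    - {"x": 0, "y": 0, "z": 0, "roll": 0, "claw": 0}
    - {"x": 0, "y": 0, "z": 0, "roll": 0, "claw": 0}
    - {"x": 0, "y": 0, "z": 0, "roll": 0, "claw": 0}

```text
t: 25.1
eef_pos: [0.6183, 0.0261, 0.0845]
tcp_rot: [0.0, 0.762, -0.648, -0.0]
ft_force: [1.0, -1.5, -0.1]
gripper_width: -0.0001
gripper_force: 0.9
```

>>> send_rows:
  rows:
    - {"x": 0, "y": 0, "z": 0, "roll": 0, "claw": 0}
    - {"x": 0, "y": 0, "z": 0, "roll": 0, "claw": 0}
    - {"x": 0, "y": 0, "z": 0, "roll": 0, "claw": 0}
    - {"x": 0, "y": 0, "z": 0, "roll": 0, "claw": 0}
    - {"x": 0, "y": 0, "z": 0, "roll": 0, "claw": 0}

```text
t: 25.52
eef_pos: [0.6183, 0.0261, 0.0845]
tcp_rot: [0.0, 0.762, -0.648, -0.0]
ft_force: [0.8, -2.8, 0.3]
gripper_width: -0.0001
gripper_force: 0.9
```

>>> send_rows:
  rows:
    - {"x": 0, "y": 0, "z": 0, "roll": 0, "claw": 0}
    - {"x": 0, "y": 0, "z": 0, "roll": 0, "claw": 0}
    - {"x": 0, "y": 0, "z": 0, "roll": 0, "claw": 0}
    - {"x": 0, "y": 0, "z": 0, "roll": 0, "claw": 0}
    - {"x": 0, "y": 0, "z": 0, "roll": 0, "claw": 0}

```text
t: 25.93
eef_pos: [0.6183, 0.0261, 0.0845]
tcp_rot: [0.0, 0.762, -0.648, -0.0]
ft_force: [0.0, -2.0, 1.3]
gripper_width: -0.0
gripper_force: 0.9
```

>>> send_rows:
  rows:
    - {"x": 0.15, "y": 0, "z": 0, "roll": 0, "claw": 0}
    - {"x": 0.15, "y": 0, "z": 0, "roll": 0, "claw": 0}
    - {"x": 0.15, "y": 0, "z": 0, "roll": 0, "claw": 0}
    - {"x": 0.15, "y": 0, "z": 0, "roll": 0, "claw": 0}
    - {"x": 0.15, "y": 0, "z": 0, "roll": 0, "claw": 0}

```text
t: 26.35
eef_pos: [0.6213, 0.0073, 0.0845]
tcp_rot: [-0.0, 0.762, -0.648, -0.0]
ft_force: [0.2, -0.2, -0.1]
gripper_width: 0.0002
gripper_force: 0.0
```

>>> send_rows:
  rows:
    - {"x": 0.2, "y": 0, "z": 0, "roll": 0, "claw": 0}
    - {"x": 0.3, "y": 0, "z": 0, "roll": 0, "claw": 0}
    - {"x": 0.3, "y": 0, "z": -0.4, "roll": 0, "claw": 0}
    - {"x": 0, "y": 0, "z": -0.8, "roll": 0, "claw": 0}
    - {"x": 0, "y": 0, "z": -0.8, "roll": 0, "claw": 0}

```text
t: 26.77
eef_pos: [0.6242, -0.0134, 0.135]
tcp_rot: [0.001, 0.761, -0.648, -0.0]
ft_force: [-0.1, 0.6, 0.9]
gripper_width: -0.0001
gripper_force: 0.0
```

>>> send_rows:
  rows:
    - {"x": 0, "y": 0, "z": -0.8, "roll": 0, "claw": 0}
    - {"x": 0, "y": 0, "z": -0.8, "roll": 0, "claw": 0}
    - {"x": -0.8, "y": 0.5, "z": -0.8, "roll": 0, "claw": 0}
    - {"x": -0.9, "y": 0.5, "z": -0.4, "roll": 0, "claw": 0}
    - {"x": -0.9, "y": 0.5, "z": 0, "roll": 0, "claw": 0}

```text
t: 27.18
eef_pos: [0.5783, 0.046, 0.2085]
tcp_rot: [-0.003, 0.761, -0.649, 0.002]
ft_force: [-0.1, -0.0, 0.2]
gripper_width: 0.0
gripper_force: 0.0
```

>>> send_rows:
  rows:
    - {"x": -0.9, "y": 0.5, "z": 0, "roll": 0, "claw": 0}
    - {"x": -0.9, "y": 0.5, "z": 0, "roll": 0, "claw": 0}
    - {"x": -0.8, "y": 0.5, "z": 0, "roll": 0, "claw": 0}
    - {"x": 0, "y": 0, "z": 0, "roll": 0, "claw": 0}
    - {"x": 0, "y": 0, "z": 0, "roll": 0, "claw": 0}

```text
t: 27.6
eef_pos: [0.5295, 0.1045, 0.2057]
tcp_rot: [-0.001, 0.762, -0.647, 0.0]
ft_force: [0.7, 0.4, -0.3]
gripper_width: -0.0002
gripper_force: 0.0
```

```bash
python3 r.py
python3 - <<'E'
from m import *
p,M=pose(); w=manip.camera('wrist'); s=manip.camera('scene')
rect('wrist','remote',.036); rect('wrist','dock',.016)
P=np.array([.6175,.0335,.076]);print(proj(cam('wrist'),P,True))
b=manip.camera('top')
for m in manip.masks_of('top','bowl')[:1]:
    ys,xs=np.nonzero(m['mask']); print('bowl top',cv2.minEnclosingCircle(onz(cam('top'),np.c_[xs,ys],.05)[:,:2].astype(np.float32)))
f=lambda i:cv2.resize(i,(400,300))
save('v11',np.hstack([f(w[:300,120:520]),f(s[100:400,140:540])]))
E
```

```text
red [214  89  21  25 405] [224.  101.6] [0.6191 0.035  0.076 ] tool [ 83.2 -77.  129.8]
red [  71  165   41   52 1371] [ 92.1 189.4] [0.7575 0.1308 0.076 ] tool [  11.  -229.   130.1]
[0.5295 0.1045 0.2057] 8.447727438855048e-05
wrist remote 0.72 ctr [0.6196 0.0006] wh [ 54.8 145.1] yaw 0.138
wrist dock 0.95 ctr [0.6185 0.0032] wh [ 71.7 156.7] yaw 0.157
[[225.3657 101.0326]]
bowl top ((0.65323406457901, 0.27537259459495544), 0.07105804979801178)
```

View pics/v11.png

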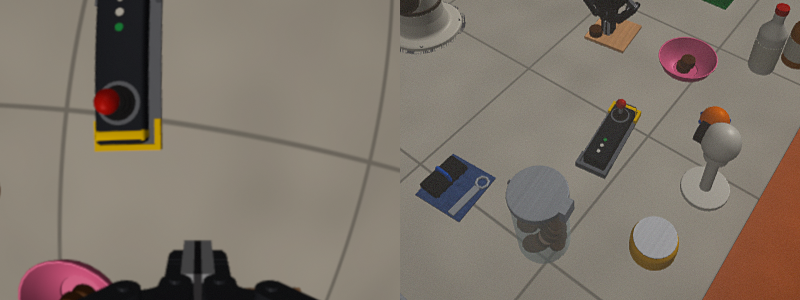

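Stick is back at centre (knob at (224,102), predicted (225,101)), the remote is docked, and the bowl and other objects are in place. Handing in.

```bash
python3 -c "from plant import manip; print(manip.finish_job())"
```

```text
the job is handed in; nothing more can be done
None
```

Job handed in at about 28 s: two treats are in the bowl and two are left on the board, the remote lies in its dock yellow end to yellow end, and its stick was held towards the bowl for about 2.3 s and sprang back to centre; the bowl, jar, brush and opener look unmoved in the final pictures.

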